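# Log sealed screw tins on the label reader and put them away

## Robot

A 6-joint arm with a two-finger parallel gripper is mounted at the origin on a cart in front of the work surface, level with it; the furniture and walls round the work are solid. World frame = base frame: x ahead of the robot, y to its left, z up, the work surface at z = 0. Lengths are in m, angles in rad, forces in N, time in s.
With the tool pointing down it reaches from about 0.375 to 0.975 m from the base axis. Payload 3.8 kg.
Tool frame: the origin (TCP) lies on the centre line of the jaws, within the pads' length; the fingertips stand 14 mm ahead of it and the grasp point (between the pads) lies 5 mm behind it; z points along the fingers, y is the line along which they close (so a half turn about z gives the same grasp; the last joint's range is limited). The gripper opens to 85 mm and grips with 20 to 120 N. Pads are 22 mm wide; open, the fingers measure 114 mm over their backs; the gripper's body (76 mm by 85 mm) begins 54 mm behind the grasp point. The pads swing forward as they close: fully open they stand 13 mm farther back than shut.
Start: joints at [-1.173, 0.264, 1.604, -0, 1.274, -0.037], TCP at [0.284, -0.612, 0.245] pointing down, gripper open.
Joint ranges: [-2.63, 2.63], [-0.94, 2.18], [0.31, 2.57], [-1.31, 4.45], [0, 2.66], [-2.55, 2.55]. Speed limits (rad/s): [2.57, 2.57, 3.14, 3.14, 3.14, 3.14].

## Interface

Orientations are given as a rotation vector (axis times angle).
In Python, from workcell import bot, eyes, spot_in gives the robot as it stands.
- The arm moves only by the tool carry_out, never from a script. Its argument "series" is text: rows parted by semicolons, each of 4 numbers parted by spaces: the shift along the world's x, y, z in m, then the turn about the world's z in degrees. In form: tx ty tz roll; .... A call has 1 to 20 rows; each row shifts and turns the commanded pose from where the row before left it; what a row does not reach is not made up. A row lasts 1/8 s, in which the tool goes at most 62.5 mm and 10.7 degrees, less where a joint would pass 70% of its speed; a pose out of reach is approached as far as the arm can. A call is refused whole if a number of a shift passes 0.0625 or a number of a turn 10.7, either way. A call with a gripper value outside its range is refused whole. "jaw" is the gripper command: -1 is shut, 1 is fully open, values between are in proportion, set as the call begins (left out, the last holds). The fingers move at their own pace and stop on an object; "grip_force" is the grip in N (left out, the last holds). Time passes only in rows, so rows that do not move let the fingers close. It gives the time, the measured TCP pose, the force, the opening and the grip force at its end, in the units of the state.
- bot.read_state(): the state, without advancing time (a new reading comes with each control period).
- eyes.read_camera(name): name is "scene" or "top" or "wrist"; returns (picture, depth): 384x512x3 uint8, blue, green, red; 384x512 float32, m along the optical axis (not along the pixel's ray), 0 where there is no reading.
- eyes.get_calibration(name): a dict with "K" (3x3 intrinsics, pixels), "position" and "rotation" of the camera in the world; the wrist camera has in their place "T_tool_cam" (4x4, takes a point from camera to tool coordinates, whose origin is the TCP and whose axes are the flange's). Camera axes: x right, y down, z forward; pixel columns grow to the right and rows downward; lengths in m; the calibration is good to about 2 mm. The wrist camera is an equidistant fisheye: a pixel r from the principal point sees the ray r / f radians off the axis. A picture is of the moment at which its call begins: read the wrist's pose just before it. get_calibration takes no time and is no camera call.
- bot.finish_job(): hands the job in; it is judged then, once.
Trained networks look in the newest picture that a camera, given by its name, has taken for a name from the list of things; names that differ only in an ending like _2 or _b are one class to them, and where a whole thing is asked for, a point or a joint stands for the part that bears it (a point fixed in the world has none). Each returns a list of dicts, best first, with "score" (0 to 1); they miss things now and then, are a little off and sometimes report something else, mostly with a low value. They report only what shows in the picture. A call takes as long as a camera call.
- spot_in(camera, target): "rect" ([centre column, centre row, width, height] in pixels, round what is visible of it).
The state is a dict: "time": time; "q": joint angles; "joint_vel": joint speeds; "joint_torque": joint torques, N m; "tool_pos": TCP position; "tcp_rot": TCP orientation; "wrist_force": force on the tool from outside, world axes, zero at the start; "torque": the same for the moment, N m; "width": opening from 0.0 (shut) to 1.0 (fully open); "grip_force": force on a finger pad.
Only numpy, scipy, OpenCV 4.12 (cv2) and the standard library are available. Lean on these libraries where they do the work, as an engineer would, in place of code of your own. Each camera call takes 0.05 s, during which the arm holds its last target. There are 200 camera calls.

## Task

Stand every screw tin upright on the label reader's steel plate with the paper seal turned squarely to the reader window and let go. Then swing the guard over the start button right up until it stops (to see that it does not bind), press the button fully down with all the tins still in place, let it come up, and swing the guard down shut. After that stand all the tins upright in the shallow wooden tray, and leave the other things on the bench where they are.

Things in the scene. Friction and masses are not known exactly. Their poses are not given: they have to be found in the camera images.
- tin_a_center (a point): sealed screw tin, a plain upright metal cylinder with a dark lid, diameter 44 mm, height 62 mm, about 0.15 kg, bottom-heavy; a 14 mm wide strip of paper (the seal) runs from the middle of the lid over the rim and down one side. The point is the tin's centre (31 mm above its underside); its z axis points up through the lid, its x axis points at the sealed side. Loose; two or three of the three tins are present
- tin_b_center (a point): sealed screw tin, a plain upright metal cylinder with a dark lid, diameter 44 mm, height 62 mm, about 0.15 kg, bottom-heavy; a 14 mm wide strip of paper (the seal) runs from the middle of the lid over the rim and down one side. The point is the tin's centre (31 mm above its underside); its z axis points up through the lid, its x axis points at the sealed side. Loose; two or three of the three tins are present
- tin_c_center (a point): sealed screw tin, a plain upright metal cylinder with a dark lid, diameter 44 mm, height 62 mm, about 0.15 kg, bottom-heavy; a 14 mm wide strip of paper (the seal) runs from the middle of the lid over the rim and down one side. The point is the tin's centre (31 mm above its underside); its z axis points up through the lid, its x axis points at the sealed side. Loose; two or three of the three tins are present
- reader_plate (a point): centre of the top of the fixed label reader's steel plate, 3 mm above the bench, 100 mm deep (x), 210 mm wide (y). x points level, square to the reader window; z up. A seal faces the window squarely when the tin's x axis points along this x axis. Stand tins with their centres within 25 mm (x) and 90 mm (y) of this point; three fit at 75 mm pitch along y
- reader_window (a point): middle of the reader window, a dark strip 176 mm long along y in the front of the grey housing, 50 mm ahead (+x) of the plate's centre and 29 mm above the plate; same axes as the plate. The housing behind it is 210 mm wide, 75 mm deep, its top 57 mm above the plate
- button_top (a point): middle of the top of the start button, a grey push button 28 mm across on top of the housing, half-way along it, 86 mm ahead of the plate's centre; its top lies 16 mm above the housing and 9 mm above its dark bezel of 40 mm diameter
- start_button (a joint): travel of the start button: 0 up, 0.006 m fully down; a spring returns it; fully down takes 5 N
- guard (a joint): angle of the guard: 0 shut (level over the button), 1.9 fully open at its stop (past upright, tipped back away from the plate); it has a stiff hinge and stays where it is left; about 1 N at the bar moves it. It may start ajar
- guard_hinge (a point): middle of the guard's hinge line, which runs along the reader's y axis at the rear of the housing, 28 mm above its top and 114 mm ahead of the plate's centre. When shut the guard, a steel flap 58 mm wide and 3 mm thick, reaches level from here 40 mm toward the plate, then a tab 14 mm wide carries the grip bar
- guard_bar (a point): centre of the guard's grip bar, a black round bar of 10 mm diameter and 24 mm length along the reader's y axis, 58 mm from the hinge line; when shut it is 28 mm above the housing's top, just behind its front edge. It can be pinched across its two ends (24 mm) from above, and turns between the fingers as the guard swings
- stock_tray: shallow open wooden tray, fixed; 110 mm (x) by 210 mm (y), 20 mm high, walls and floor 6 mm thick; origin at the centre of its underside, y along its length. Three tins fit in a row at 65 mm pitch along y
- pencil: bystander: flat carpenter pencil, 168 x 12 x 10 mm, loose
- loose_key: bystander: flat steel key, 62 x 12 x 6 mm, loose
- tape_roll: bystander: roll of masking tape, 96 mm diameter, 24 mm high, loose

How it is judged:
By the outcome, as a careful person would: the job done as asked, in the order asked, and still so for the second after the job is handed in, with the robot touching nothing.
Of tin_a, tin_b, tin_c only 2 to 3 are there at a start; the rules pass over those that are not, and their reading is None.
At some moment in a run one of tin_a, tin_b, tin_c may be knocked a few centimetres aside while the robot is not near it.
It also fails if it takes over 210 s, if anything falls off the work surface, if the arm or the gripper's body presses on something with over 40 N, if the wrist force passes 120 N, or if a joint passes its speed limit or range.

## Working session

There is one attempt and no reset: what is moved stays moved. The work goes in short steps, Python scripts to look and compute and a tool call to move; the robot and the scene stay as the last step left them, time stands still between calls to the robot, and variables do not carry over. Pictures are saved under pics/ and viewed, at most 14 in all, crops included, and the job is handed in when it is done.

Besides the shell and the picture viewer there is one more tool, called by a JSON object that holds its "fn" and its "kwargs". carry_out: Moves the arm, as the interface text tells. Its arguments: {"type":"object","properties":{"series":{"type":"string"},"jaw":{"type":"number"},"grip_force":{"type":"number"}},"required":["series"]}

```bash
ls; mkdir -p pics; cat > h.py <<'E'
import numpy as np,cv2
from workcell import bot,eyes,spot_in
from scipy.spatial.transform import Rotation as R
def grab(n):
    s=bot.read_state(); im,d=eyes.read_camera(n); return s,im,d
def Rm(c):
    r=np.array(c["rotation"],float)
    return r if r.shape==(3,3) else R.from_rotvec(r).as_matrix()
def cloud(n,d,s=None):
    c=eyes.get_calibration(n);K=np.array(c["K"]);h,w=d.shape
    u,v=np.meshgrid(np.arange(w),np.arange(h))
    x=(u-K[0,2])/K[0,0];y=(v-K[1,2])/K[1,1]
    if n=="wrist":
        r=np.hypot(x,y)+1e-9;t=np.tan(np.minimum(r,1.5))/r;x=x*t;y=y*t
        T=np.array(c["T_tool_cam"]);W=np.eye(4);W[:3,:3]=R.from_rotvec(s["tcp_rot"]).as_matrix();W[:3,3]=s["tool_pos"];T=W@T
        Rr,p=T[:3,:3],T[:3,3]
    else: Rr,p=Rm(c),np.array(c["position"])
    P=np.stack([x*d,y*d,d],-1)@Rr.T+p
    P[d<=0]=np.nan
    return P
E
python3 - <<'E'
from h import *
for n in ["scene","top","wrist"]:
    s,im,d=grab(n);cv2.imwrite(f"pics/{n}0.png",im);np.save(f"pics/{n}0.npy",d)
    c=eyes.get_calibration(n);print(n,{k:np.round(v,3).tolist() for k,v in c.items()})
    if n!="wrist":
        P=cloud(n,d)
        for t in ["tin_a_center","guard_bar","button_top","reader_window","stock_tray","pencil","loose_key","tape_roll"]:
            for o in spot_in(n,t)[:4]:
                u,v=np.clip(np.round(o["rect"][:2]).astype(int),0,[511,383]);print(t,np.round(o["rect"]),round(o["score"],2),np.round(P[v,u],3))
print(bot.read_state())
a=np.hstack([cv2.imread("pics/scene0.png"),cv2.imread("pics/top0.png")]);
E
```

```text
pics
scene {'K': [[402.876, 0.0, 255.134], [0.0, 402.876, 183.202], [0.0, 0.0, 1.0]], 'position': [0.098, 0.625, 0.568], 'rotation': [-0.781, 2.374, -1.353]}
tin_a_center [274. 262.  22.  39.] 0.59 [0.407 0.133 0.048]
guard_bar [170. 222.  37.  23.] 0.72 [0.61  0.202 0.093]
button_top [171. 232.   8.  11.] 0.61 [0.603 0.208 0.076]
reader_window [188. 266. 136. 111.] 0.64 [0.567 0.205 0.004]
stock_tray [358. 206.  96.  44.] 0.86 [ 0.379 -0.204  0.006]
pencil [277. 299.  69.  42.] 0.92 [0.371 0.175 0.009]
pencil [298. 259.  28.  16.] 0.23 [0.398 0.055 0.005]
loose_key [298. 258.  26.  16.] 0.61 [0.398 0.054 0.007]
tape_roll [238. 180.  27.  21.] 0.79 [ 0.705 -0.134 -0.001]
tape_roll [276. 298.  74.  43.] 0.42 [0.374 0.174 0.009]
top {'K': [[469.66, 0.0, 253.147], [0.0, 469.66, 192.08], [0.0, 0.0, 1.0]], 'position': [0.406, 0.01, 1.249], 'rotation': [-2.16, 2.149, -0.129]}
tin_a_center [215. 245.  19.  13.] 0.77 [0.42  0.112 0.061]
guard_bar [180. 172.  22.  28.] 0.65 [0.6   0.199 0.095]
reader_window [178. 170.  26.  28.] 0.7 [0.605 0.204 0.095]
reader_window [186. 195.  88.  78.] 0.68
[... 525 characters left out ...]
time': 0.95, 'q': array([-1.17289473e+00,  2.63863352e-01,  1.60399446e+00, -1.76762655e-05,
        1.27369777e+00, -3.68836361e-02]), 'joint_vel': array([-7.75865732e-04, -2.91550548e-04,  5.87495544e-04,  6.72620586e-05,
        1.18973529e-03, -1.68726399e-03]), 'joint_torque': array([ 2.40768450e-04, -5.15068996e+01, -3.67737007e+01, -3.13329258e-05,
        7.84157710e-04, -2.79702618e-05]), 'tool_pos': array([ 0.28432317, -0.61219544,  0.24530744]), 'tcp_rot': array([ 3.06760911e+00,  6.77591773e-01, -1.56656138e-05]), 'wrist_force': array([ 0.45744835,  0.40369844, -0.01856017]), 'torque': array([ 0.00401412, -0.00646185, -0.02424086]), 'grip_force': 0.0, 'width': 0.9972777682967783}
```

```bash
python3 - <<'E'
import cv2,numpy as np
a=cv2.imread("pics/top0.png")[110:320,110:410];cv2.imwrite("pics/v1.png",cv2.resize(a,None,fx=2.65,fy=2.65,interpolation=cv2.INTER_CUBIC))
a=cv2.imread("pics/scene0.png")[150:360,90:420];cv2.imwrite("pics/v2.png",cv2.resize(a,None,fx=2.4,fy=2.4,interpolation=cv2.INTER_CUBIC))
E
```

```text
(no output)
```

View pics/v1.png

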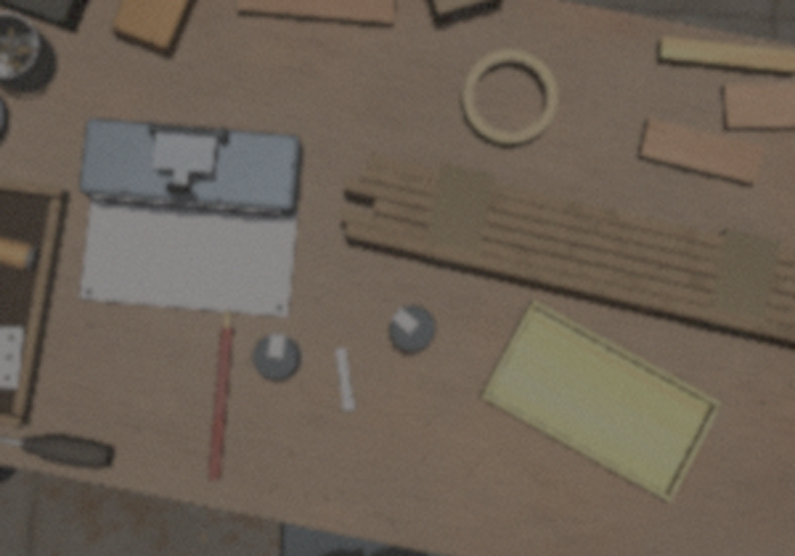

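View pics/v2.png

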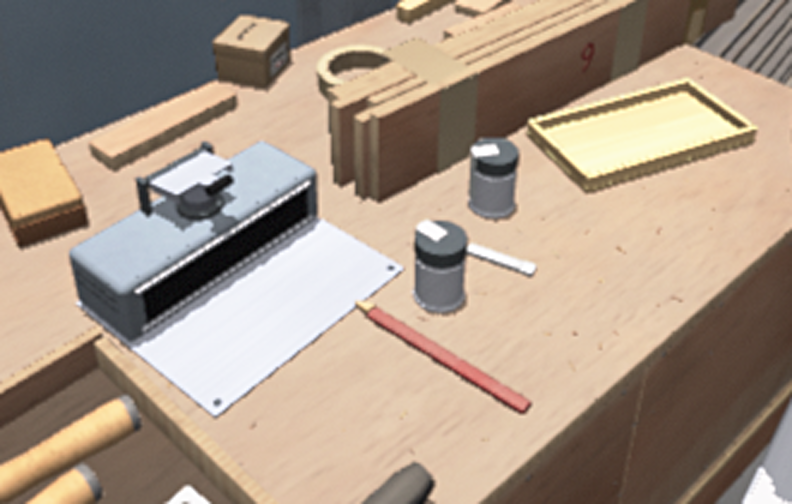

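```bash
cat >> h.py <<'E'
def patch(im,P,m):
    return P[m&np.isfinite(P[...,2])]
def rectfit(Q):
    (c,wh,a)=cv2.minAreaRect(Q[:,:2].astype(np.float32)*1000);return np.round(np.array(c)/1000,4),np.round(wh),round(a,1)
E
python3 - <<'E'
from h import *
im=cv2.imread("pics/top0.png");P=cloud("top",np.load("pics/top0.npy"))
hsv=cv2.cvtColor(im,cv2.COLOR_BGR2HSV);H,S,V=cv2.split(hsv)
Z=P[...,2]
def big(m):
    n,l,st,c=cv2.connectedComponentsWithStats(m.astype(np.uint8));i=1+np.argmax(st[1:,4]);return l==i
vv,uu=np.mgrid[:384,:512]
box=lambda a,b,c,d:(uu>=a)&(uu<b)&(vv>=c)&(vv<d)
m=big((S<30)&(abs(Z-.003)<.02)&box(135,235,180,232));print("plate",rectfit(P[m]),np.nanmedian(Z[m]),m.sum())
m=big((Z>.045)&(Z<.075)&box(135,230,140,205));print("housing",rectfit(P[m]),np.nanmedian(Z[m]))
m=big((H>20)&(H<35)&(S>70)&box(285,390,215,305));print("tray",rectfit(P[m]),np.nanmedian(Z[m]))
for b in [(195,235,230,262),(250,285,215,250)]:
    m=big((Z>.05)&box(*b));print("tin",rectfit(P[m]),np.nanmedian(Z[m]),np.nanmedian(P[m],0),cv2.minEnclosingCircle(P[m][:,:2].astype(np.float32)))
    s=m&(V>V[m].mean()+1.0*V[m].std());print(" seal",P[s].mean(0),s.sum())
m=box(240,410,165,245)&(Z>.02)&(uu>240);m&=~box(250,285,215,250);print("planks",rectfit(P[big(m)]),np.nanpercentile(Z[big(m)],[5,50,98]))
m=box(160,205,150,190)&(Z>.075);print("guard",rectfit(P[m]),np.nanpercentile(Z[m],[5,50,95]))
for v in range(156,188,3): print(v,np.round(P[v,180],3))
E
```

```text
plate (array([0.5229, 0.2104]), array([213., 106.]), 85.7) 0.0031152989633085326 2979
housing (array([0.6058, 0.2021]), array([211.,  78.]), 85.8) 0.0597074309741219
tray (array([ 0.4171, -0.2238]), array([192.,  22.]), 62.6) 0.005743282575429998
tin (array([0.4216, 0.1144]), array([43., 40.]), 0.4) 0.0619712022096548 [0.4203626  0.11432452 0.0619712 ] ((0.42157188057899475, 0.1149752289056778), 0.022024167701601982)
 seal [0.43254896 0.11479525 0.06256655] 48
tin (array([ 0.4486, -0.0164]), array([40., 41.]), 0.2) 0.06160004517767681 [ 0.44862517 -0.01621878  0.06160005] ((0.4494788348674774, -0.015048231929540634), 0.02173835039138794)
 seal [ 0.45694052 -0.00712732  0.06230381] 43
planks (array([ 0.5267, -0.1727]), array([456.,  89.]), 77.0) [0.06453173 0.09178794 0.10238083]
guard (array([0.6051, 0.2017]), array([74., 67.]), 85.6) [0.08849493 0.0930837  0.10116881]
156 [0.66  0.215 0.002]
159 [0.634 0.201 0.089]
162 [0.626 0.2   0.091]
165 [0.618 0.2   0.093]
168 [0.611 0.2   0.091]
171 [0.603 0.199 0.094]
174 [0.594 0.198 0.099]
177 [0.587 0.198 0.101]
180 [0.579 0.197 0.102]
183 [0.571 0.197 0.102]
186 [0.571 0.205 0.052]
```

{"fn": "carry_out", "kwargs": {"series": "0.005 0.02 0 2;0.01 0.04 0 5;0.011 0.047 0 5;0.011 0.047 0 5;0.011 0.047 0 5;0.011 0.047 0 5;0.011 0.047 0 5;0.011 0.047 0 5;0.011 0.047 0 5;0.011 0.047 0 5;0.011 0.047 0 5;0.011 0.047 0 5;0.011 0.047 0 5;0.011 0.047 0 3;0.011 0.047 0 0;0.006 0.018 0 0;0 0 0 0", "jaw": 0.5, "grip_force": 40}}

```text
time: 3.08
tool_pos: [0.4475, 0.0784, 0.2452]
tcp_rot: [-2.218, -2.224, 0.0]
wrist_force: [0.2, -0.5, -0.6]
width: 0.745
grip_force: 0.0
```

```bash
cat >> h.py <<'E'
def big(m):
    n,l,st,c=cv2.connectedComponentsWithStats(m.astype(np.uint8));i=1+np.argmax(st[1:,4]);return l==i
def tins(im,P,zt=.062,tol=.012,verbose=1):
    """lids: blobs at lid height; seal direction from bright pixels on the lid"""
    Z=P[...,2];V=cv2.cvtColor(im,cv2.COLOR_BGR2GRAY).astype(float);out=[]
    n,l,st,c=cv2.connectedComponentsWithStats((abs(Z-zt)<tol).astype(np.uint8))
    for i in range(1,n):
        m=l==i
        if st[i,4]<60: continue
        m&=abs(Z-np.nanmedian(Z[m]))<.006
        c0,r=cv2.minEnclosingCircle(P[m][:,:2].astype(np.float32))
        if not .017<r<.027: continue
        lo,hi=np.percentile(V[m],[20,97]);s=m&(V>(lo+hi)/2)&(abs(Z-np.nanmedian(Z[m]))<.005)
        # strip: axis from principal direction + mean direction
        Q=P[s][:,:2]-np.array(c0);mu=Q.mean(0)
        out.append((np.round(c0,4),round(r,4),round(float(np.nanmedian(Z[m])),4),round(float(np.degrees(np.arctan2(mu[1],mu[0]))),1),st[i,4],int(s.sum()),np.round(c[i])))
        if verbose: print("tin c",out[-1])
    return out
E
python3 - <<'E'
from h import *
s,im,d=grab("wrist");P=cloud("wrist",d,s);cv2.imwrite("pics/w1.png",im);np.save("pics/w1.npy",P)
print(s["tool_pos"]);tins(im,P)
print([(np.round(o["rect"]),round(o["score"],2)) for o in spot_in("wrist","tin_a_center")])
E
```

```text
[0.44752764 0.07840102 0.24518479]
tin c (array([0.4219, 0.1167]), 0.0225, 0.063, -8.9, np.int32(1320), 294, array([234., 143.]))
tin c (array([0.5771, 0.037 ]), 0.0182, 0.0653, 70.3, np.int32(259), 25, array([368., 213.]))
tin c (array([ 0.4501, -0.0137]), 0.022, 0.0628, 51.3, np.int32(1041), 208, array([259., 253.]))
[(array([235., 142.,  38.,  43.]), 0.7)]
```

View pics/w1.png

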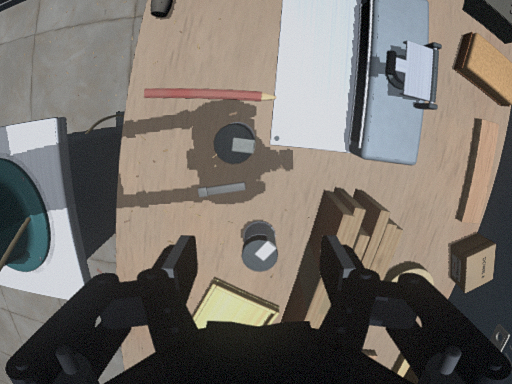

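```bash
cat >> h.py <<'E'
def onplane(n,z,s=None):
    A=cloud(n,np.full((384,512),1.0,np.float32),s);B=cloud(n,np.full((384,512),.5,np.float32),s)
    D=A-B;t=(z-B[...,2])/D[...,2];return B+D*t[...,None]
def lid(n,im,s,c,z=.062,r=.0235,nm=None):
    """refine a lid near c: dark disc + bright strip on plane z, low-noise"""
    P=onplane(n,z,s)[...,:2];g=cv2.cvtColor(im,cv2.COLOR_BGR2GRAY).astype(float)
    rr=np.hypot(*(P-c).transpose(2,0,1));m=rr<.018
    vals=g[m];t,_=cv2.threshold(vals.astype(np.uint8).reshape(-1,1),0,255,cv2.THRESH_OTSU)
    st=big((g>t)&(rr<.0205));Q=P[st]
    rc=cv2.minAreaRect((Q*1000).astype(np.float32))
    b=cv2.boxPoints(rc)/1000;mu=Q.mean(0)
    # strip direction: rectangle side best matching (mu-c); inner end near lid centre
    a=np.array([rc[2]+k for k in(0,90,180,270)]);v=np.degrees(np.arctan2(*(mu-c)[::-1]))
    a=a[np.argmin(abs((a-v+180)%360-180))]
    a=(a+180)%360-180
    print(nm,"thr",t,"strip rect",np.round(rc[0],1),np.round(rc[1],1),"dir",round(float(a),1),"mean dir",round(float(v),1),"n",st.sum())
    return a
E
python3 - <<'E'
from h import *
s={"tool_pos":[0.44752764,0.07840102,0.24518479],"tcp_rot":bot.read_state()["tcp_rot"]}
im=cv2.imread("pics/w1.png")
for c in ([.4219,.1167],[.4501,-.0137]): lid("wrist",im,s,np.array(c),.0625)
im=cv2.imread("pics/top0.png")
for c in ([.421,.115],[.4495,-.015]): lid("top",im,None,np.array(c))
z=.02;P=onplane("top",z)
for u,v in [(537,302),(718,404),(668,499),(484,397)]: print(P[int(v/2.65+110),int(u/2.65+110)])
# reader from wrist cloud
P=np.load("pics/w1.npy");im=cv2.imread("pics/w1.png");Z=P[...,2];S=cv2.cvtColor(im,cv2.COLOR_BGR2HSV)[...,1]
ok=(P[...,0]>.44)&(P[...,0]<.75)&(P[...,1]>.07)&(P[...,1]<.33)
m=big(ok&(Z>.05)&(Z<.07)&(P[...,0]>.55));print("housing",rectfit(P[m]),np.nanmedian(Z[m]))
E
```

```text
None thr 104.0 strip rect [431.3 115. ] [14.2 21.9] dir -6.8 mean dir -10.1 n 275
None thr 155.0 strip rect [455.6  -7. ] [22.6 13.3] dir 48.8 mean dir 50.2 n 208
None thr 102.0 strip rect [431.5 114.5] [17.5 15.1] dir 0.3 mean dir -0.4 n 49
None thr 103.0 strip rect [456.7  -8.1] [19.6 14.3] dir 45.3 mean dir 44.0 n 48
[ 0.47935811 -0.13739763  0.02      ]
[ 0.37949867 -0.31210666  0.02      ]
[ 0.28797156 -0.26350264  0.02      ]
[ 0.38587612 -0.08470378  0.02      ]
housing (array([0.6053, 0.2021]), array([208.,  78.]), 85.2) 0.060703943487755846
```

{"fn": "carry_out", "kwargs": {"series": "-0.013 0.0185 -0.02 0;-0.013 0.0185 -0.04 0;0 0 -0.04 0;0 0 -0.04 0;0 0 -0.035 0;0 0 -0.02 0;0 0 -0.015 0;0 0 -0.002 0;0 0 0 0"}}

```text
time: 4.3
tool_pos: [0.4229, 0.1136, 0.0339]
tcp_rot: [2.223, 2.219, 0.001]
wrist_force: [0.2, 0.0, -0.7]
width: 0.75
grip_force: 0.0
```

{"fn": "carry_out", "kwargs": {"series": "0 0 0 0;0 0 0 0;0 0 0 0;0 0 0 0;0 0 0 0;0 0 0 0", "jaw": -1, "grip_force": 40}}

```text
time: 5.05
tool_pos: [0.4234, 0.114, 0.0345]
tcp_rot: [2.222, 2.219, 0.002]
wrist_force: [-0.5, -0.5, 6.3]
width: 0.505
grip_force: 41.0
```

{"fn": "carry_out", "kwargs": {"series": "0 0 0.02 0;0 0 0.04 0;0.015 0.025 0.01 1.3;0.025 0.04 0 1;0.025 0.04 0 0;0.018 0.03 0 0;0.01 0.015 0 0;0 0 -0.025 0;0 0 -0.025 0;0 0 -0.013 0;0 0 -0.003 0;0 0 0 0;0 0 0 0"}}

```text
time: 6.68
tool_pos: [0.5157, 0.2637, 0.0377]
tcp_rot: [2.178, 2.263, 0.001]
wrist_force: [0.4, -0.3, -1.1]
width: 0.509
grip_force: 41.3
```

{"fn": "carry_out", "kwargs": {"series": "0 0 -0.001 0;0 0 0 0"}}

```text
time: 6.92
tool_pos: [0.5158, 0.2639, 0.0373]
tcp_rot: [2.178, 2.264, 0.001]
wrist_force: [-0.9, -1.7, 5.4]
width: 0.507
grip_force: 42.0
```

{"fn": "carry_out", "kwargs": {"series": "0 0 0 0;0 0 0 0;0 0 0 0;0 0 0.02 0;0 0 0.04 0;0 0 0.05 0;0 -0.04 0.05 0;0 -0.05 0.02 0;0 0 0 0", "jaw": 0.45}}

```text
time: 8.05
tool_pos: [0.5171, 0.1729, 0.2195]
tcp_rot: [2.179, 2.257, 0.009]
wrist_force: [0.2, 0.7, 0.1]
width: 0.724
grip_force: 0.0
```

```bash
cat > look.py <<'E'
from h import *
import sys
s,im,d=grab("wrist");P=cloud("wrist",d,s);cv2.imwrite(f"pics/{sys.argv[1]}.png",im);np.save(f"pics/{sys.argv[1]}.npy",P)
print(np.round(s["tool_pos"],4),np.round(s["tcp_rot"],3))
for t in tins(im,P): lid("wrist",im,s,t[0],t[2])
Z=P[...,2]
ok=(P[...,0]>.55)&(P[...,0]<.75)&(P[...,1]>.07)&(P[...,1]<.33)
m=big(ok&(Z>.054)&(Z<.067));print("housing",rectfit(P[m]),np.nanmedian(Z[m]))
E
python3 look.py w2
```

```text
[0.5171 0.1729 0.2195] [2.179 2.257 0.009]
tin c (array([0.7315, 0.3824]), 0.025, 0.0545, 163.2, np.int32(614), 116, array([456.,  14.]))
tin c (array([0.5167, 0.2665]), 0.0222, 0.0659, -5.5, np.int32(1601), 372, array([259.,  89.]))
tin c (array([0.5854, 0.0316]), 0.0234, 0.0632, 84.8, np.int32(391), 98, array([307., 298.]))
None thr 85.0 strip rect [723.  383.9] [38.4 23.5] dir 175.5 mean dir 170.7 n 199
None thr 154.0 strip rect [525.9 266.2] [14.  22.3] dir -5.9 mean dir -1.1 n 340
None thr 92.0 strip rect [589.9  20.7] [19.8 14. ] dir -104.8 mean dir -66.9 n 136
housing (array([0.6052, 0.2044]), array([209.,  77.]), 85.0) 0.0606477036701461
```

{"fn": "carry_out", "kwargs": {"series": "-0.01 -0.02 0 8;-0.012 -0.03 0 8;-0.015 -0.033 0 8;-0.015 -0.03 0 8;-0.01 -0.02 0 8;-0.005 -0.01 0 8;0 0 0 0"}}

```text
time: 8.98
tool_pos: [0.4477, 0.0322, 0.2145]
tcp_rot: [-1.071, -2.952, -0.0]
wrist_force: [-0.0, -0.3, 0.2]
width: 0.722
grip_force: 0.0
```

```bash
python3 look.py w3; python3 - <<'E'
import numpy as np
P=np.load("pics/w3.npy");t=np.array([.45,-.0145])
m=(P[...,2]>.07)&(P[...,2]<.12)&(P[...,0]>.35)
Q=P[m];r=np.hypot(*(Q[:,:2]-t).T);i=np.argsort(r)[:200];print(Q[i[::40]],r[i[::40]],Q[:,2].max())
E
```

```text
[0.4477 0.0322 0.2145] [-1.071 -2.952 -0.   ]
tin c (array([0.5163, 0.2661]), 0.0224, 0.066, -1.5, np.int32(1128), 187, array([458., 101.]))
tin c (array([ 0.4496, -0.0135]), 0.0224, 0.0628, 45.9, np.int32(1473), 302, array([224., 213.]))
None thr 143.0 strip rect [526.2 266.4] [14.1 21. ] dir -4.5 mean dir 1.6 n 172
None thr 132.0 strip rect [456.2  -7. ] [21.6 12.9] dir 50.3 mean dir 44.6 n 278
housing (array([0.6053, 0.2025]), array([209.,  78.]), 85.4) 0.0607037835156623
[[ 0.51287178 -0.02957204  0.0997461 ]
 [ 0.51417792 -0.02944792  0.09832603]
 [ 0.51377671 -0.0318976   0.09085844]
 [ 0.51499886 -0.02758172  0.09918484]
 [ 0.51571382 -0.02441947  0.09040504]] [0.06465313 0.06589571 0.06610708 0.06630221 0.06645827] 0.10497820144941775
```

{"fn": "carry_out", "kwargs": {"series": "0.001 -0.02 -0.02 0;0.001 -0.026 -0.04 0;0 0 -0.04 0;0 0 -0.04 0;0 0 -0.025 0;0 0 -0.012 0;0 0 -0.003 0;0 0 0 0"}}

```text
time: 10.02
tool_pos: [0.4513, -0.014, 0.0358]
tcp_rot: [1.069, 2.953, 0.001]
wrist_force: [0.6, 0.1, -0.3]
width: 0.724
grip_force: 0.0
```

{"fn": "carry_out", "kwargs": {"series": "0 0 0 0;0 0 0 0;0 0 0 0;0 0 0 0;0 0 0 0;0 0 0 0", "jaw": -1}}

```text
time: 10.78
tool_pos: [0.4516, -0.0143, 0.0364]
tcp_rot: [1.069, 2.952, 0.001]
wrist_force: [-1.3, 0.2, 6.5]
width: 0.505
grip_force: 40.9
```

{"fn": "carry_out", "kwargs": {"series": "0 0 0.02 0;0 0 0.04 0;0 0.015 0.01 -8;0.006 0.025 0 -9;0.012 0.035 0 -9;0.015 0.038 0 -9;0.013 0.03 0 -9;0.006 0.018 0 -9;0.004 0.007 0 -1.5;0 0 -0.025 0;0 0 -0.025 0;0 0 -0.013 0;0 0 -0.004 0;0 0 0 0;0 0 0 0"}}

```text
time: 12.65
tool_pos: [0.5055, 0.1532, 0.0392]
tcp_rot: [-2.301, -2.137, 0.003]
wrist_force: [-4.7, -0.9, 7.8]
width: 0.506
grip_force: 41.8
```

Resting on the plate. Release, retreat and look.

{"fn": "carry_out", "kwargs": {"series": "0 0 0 0;0 0 0 0;0 0 0 0;0 0 0.02 0;0 0 0.04 0;0 0 0.05 0;-0.02 0 0.05 0;-0.02 0 0.04 0;0 0 0 0", "jaw": 0.45}}

```text
time: 13.78
tool_pos: [0.468, 0.1545, 0.2425]
tcp_rot: [2.3, 2.135, 0.012]
wrist_force: [0.0, 0.7, -1.0]
width: 0.727
grip_force: 0.0
```

```bash
python3 look.py w4; python3 - <<'E'
from h import *
s,im,d=grab("top");lids=tins(im,cloud("top",d))
for t in lids: lid("top",im,None,t[0])
E
```

```text
[0.468  0.1545 0.2425] [2.3   2.135 0.012]
tin c (array([0.7142, 0.359 ]), 0.0217, 0.0602, -108.3, np.int32(270), 20, array([442.,   8.]))
tin c (array([0.5164, 0.2669]), 0.0224, 0.066, -4.5, np.int32(1375), 294, array([295.,  72.]))
tin c (array([0.5062, 0.1564]), 0.0223, 0.0658, -9.2, np.int32(1317), 272, array([292., 175.]))
None thr 103.0 strip rect [721.1 361.2] [ 6.4 25.9] dir 63.2 mean dir 18.3 n 44
None thr 162.0 strip rect [525.8 265.8] [13.6 20.8] dir -4.4 mean dir -6.6 n 266
None thr 128.0 strip rect [515.7 154.4] [14.2 20.7] dir -3.9 mean dir -10.2 n 259
housing (array([0.605, 0.204]), array([210.,  77.]), 85.3) 0.06069967109999047
tin c (array([0.6548, 0.4983]), 0.0264, 0.0605, 123.3, np.int32(278), 58, array([ 67., 152.]))
None thr 62.0 strip rect [656.1 502.6] [31.7 40.1] dir 72.5 mean dir 70.9 n 164
```

View pics/w4.png

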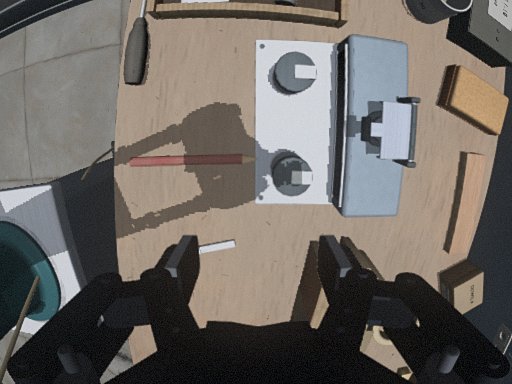

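```bash
cat >> h.py <<'E'
YAW=-4.7;O=np.array([.518,.2105]);c_,s_=np.cos(np.radians(YAW)),np.sin(np.radians(YAW));RX=np.array([c_,s_]);RY=np.array([-s_,c_])
def toR(P): return np.stack([(P[...,:2]-O)@RX,(P[...,:2]-O)@RY,P[...,2]],-1)
def toW(x,y): return O+x*RX+y*RY
def guard(P):
    q=toR(P);m=(abs(q[...,1])<.011)&(q[...,0]>.035)&(q[...,0]<.16)&(q[...,2]>.08)&(q[...,2]<.2)
    Q=q[m];print("guard strip n",len(Q))
    for a in np.arange(.035,.16,.006):
        k=(Q[:,0]>=a)&(Q[:,0]<a+.006)
        if k.sum()>2: print(round(a,3),k.sum(),np.round(np.percentile(Q[k][:,2],[10,50,90]),4),np.round(np.percentile(Q[k][:,1],[2,50,98]),4))
    m=(abs(q[...,1])<.05)&(q[...,0]>.035)&(q[...,0]<.075)&(q[...,2]>.085)&(q[...,2]<.2)
    if m.sum(): print("bar region y",np.percentile(q[m][:,1],[3,50,97]))
E
python3 - <<'E'
from h import *
guard(np.load("pics/w4.npy"))
s,im,d=grab("scene");print("scene");guard(cloud("scene",d));print([ (np.round(o["rect"]),round(o["score"],2)) for o in spot_in("scene","guard_bar")[:2]])
E
```

```text
guard strip n 1130
0.053 153 [0.0984 0.1016 0.1031] [-0.0107 -0.0002  0.0103]
0.059 85 [0.0997 0.102  0.103 ] [-0.0105  0.0001  0.0106]
0.065 74 [0.0973 0.098  0.0992] [-0.0057  0.0011  0.0071]
0.071 87 [0.0958 0.097  0.0979] [-0.0093  0.0005  0.0096]
0.077 111 [0.0952 0.0963 0.0972] [-0.0107 -0.0002  0.0107]
0.083 106 [0.0946 0.0952 0.096 ] [-0.0107  0.0002  0.0103]
0.089 100 [0.0933 0.0943 0.0953] [-0.0106 -0.0005  0.0106]
0.095 102 [0.0924 0.0933 0.0942] [-0.0104  0.0001  0.0103]
0.101 96 [0.0915 0.0924 0.0934] [-0.01    0.0005  0.0106]
0.107 108 [0.0906 0.0915 0.0928] [-0.0107 -0.0003  0.0103]
0.113 101 [0.0919 0.093  0.0941] [-0.0102  0.0001  0.0106]
0.119 7 [0.0912 0.0919 0.0922] [-0.0026  0.0025  0.0074]
bar region y [-0.01033682  0.00050746  0.01123904]
scene
guard strip n 208
0.047 5 [0.0972 0.0987 0.0996] [-0.0084 -0.0017  0.0032]
0.053 47 [0.0955 0.1003 0.1028] [-0.01    0.0017  0.0095]
0.059 5 [0.0956 0.1003 0.1023] [-0.0093  0.0044  0.0088]
0.065 13 [0.0965 0.0976 0.0985] [-0.0076 -0.0017  0.0048]
0.071 12 [0.0953 0.0969 0.0975] [-0.0064  0.001   0.0087]
0.077 20 [0.0948 0.0956 0.0962] [-0.01    0.0023  0.0104]
0.083 16 [0.0938 0.0949 0.0955] [-0.0092 -0.0001  0.01  ]
0.089 16 [0.0927 0.0935 0.094 ] [-0.0099 -0.001   0.0082]
0.095 19 [0.0915 0.0926 0.0935] [-0.0102 -0.0012  0.0109]
0.101 16 [0.0907 0.0917 0.0921] [-0.0102  0.0003  0.0096]
0.107 21 [0.0902 0.0911 0.0926] [-0.0094  0.0017  0.0107]
0.113 18 [0.0912 0.092  0.0934] [-0.0103 -0.      0.0103]
bar region y [-0.01223634 -0.00040708  0.00946726]
[(array([168., 222.,  38.,  25.]), 0.56)]
```

{"fn": "carry_out", "kwargs": {"series": "0.01 0.005 0 9.9;0.012 0.006 0 9.9;0.012 0.006 0 9.9;0.012 0.006 0 9.9;0.012 0.006 0 9.9;0.012 0.006 0 9.9;0.012 0.006 -0.02 9.9;0.012 0.006 -0.03 9.9;0.013 0.005 -0.03 9.9;0 0 0 0;0 0 0 0", "jaw": -0.06}}

```text
time: 15.35
tool_pos: [0.5729, 0.2055, 0.1573]
tcp_rot: [-0.146, -3.136, 0.001]
wrist_force: [0.3, -1.2, -0.2]
width: 0.469
grip_force: 0.0
```

```bash
python3 - <<'E'
from h import *
s,im,d=grab("wrist");cv2.imwrite("pics/w5.png",im);guard(cloud("wrist",d,s));print(s["tool_pos"],s["tcp_rot"],toR(np.array(s["tool_pos"])), np.degrees(2*np.arctan2(s["tcp_rot"][1],s["tcp_rot"][0])))
E
```

```text
guard strip n 2165
0.053 339 [0.0985 0.1017 0.1031] [-0.0104  0.0002  0.0104]
0.059 168 [0.099  0.1022 0.1032] [-0.0104  0.0002  0.0107]
0.065 143 [0.0973 0.098  0.0986] [-0.0062  0.0001  0.0063]
0.071 152 [0.0961 0.097  0.0979] [-0.0086  0.      0.0092]
0.077 226 [0.0953 0.0961 0.0969] [-0.0107 -0.      0.0106]
0.083 200 [0.0943 0.0951 0.096 ] [-0.0103 -0.0001  0.0107]
0.089 190 [0.0935 0.0942 0.0949] [-0.0104  0.0005  0.0107]
0.095 189 [0.0928 0.0934 0.0942] [-0.0107 -0.0003  0.0109]
0.101 179 [0.0914 0.0922 0.0929] [-0.0103  0.0003  0.0109]
0.107 189 [0.0907 0.0914 0.0922] [-0.0104  0.0003  0.0103]
0.113 187 [0.092  0.093  0.0938] [-0.0106 -0.0005  0.0103]
0.119 3 [0.0918 0.0919 0.0921] [-0.0032  0.0088  0.0095]
bar region y [-4.23088943e-02  3.84124810e-05  4.34356034e-02]
[0.57291831 0.20547798 0.1573274 ] [-1.46259360e-01 -3.13627818e+00  1.18367119e-03] [ 0.05514514 -0.00050521  0.1573274 ] -185.340072853919
```

View pics/w5.png

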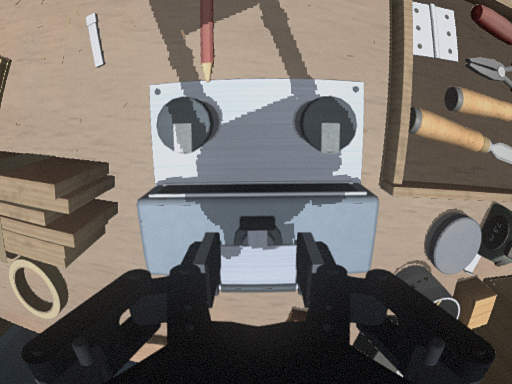

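{"fn": "carry_out", "kwargs": {"series": "0.0023 0.0003 -0.02 0.6;0 0 -0.025 0;0 0 -0.01 0;0 0 0 0"}}

```text
time: 15.9
tool_pos: [0.5747, 0.2058, 0.102]
tcp_rot: [-0.126, -3.137, 0.001]
wrist_force: [-0.1, -0.3, 0.2]
width: 0.469
grip_force: 0.0
```

{"fn": "carry_out", "kwargs": {"series": "0 0 0 0;0 0 0 0;0 0 0 0;0 0 0 0;0 0 0 0;0 0 0 0", "jaw": -1, "grip_force": 25}}

```text
time: 16.65
tool_pos: [0.5758, 0.2047, 0.1038]
tcp_rot: [0.125, 3.139, -0.003]
wrist_force: [-0.7, -5.7, 0.3]
width: 0.268
grip_force: 26.2
```

```bash
python3 - <<'E'
from h import *
t=np.linspace(.165,1.905,15);p=np.stack([.114-.058*np.cos(t),.088+.058*np.sin(t)],1);d=np.diff(p,axis=0)
print("; ".join(f"{a*RX[0]:.4f} {a*RX[1]:.4f} {b:.4f} 0" for a,b in d))
E
```

```text
0.0016 -0.0001 0.0070 0; 0.0025 -0.0002 0.0068 0; 0.0033 -0.0003 0.0064 0; 0.0041 -0.0003 0.0059 0; 0.0048 -0.0004 0.0054 0; 0.0054 -0.0004 0.0048 0; 0.0059 -0.0005 0.0041 0; 0.0064 -0.0005 0.0033 0; 0.0067 -0.0006 0.0025 0; 0.0070 -0.0006 0.0016 0; 0.0071 -0.0006 0.0007 0; 0.0072 -0.0006 -0.0002 0; 0.0071 -0.0006 -0.0011 0; 0.0069 -0.0006 -0.0019 0
```

{"fn": "carry_out", "kwargs": {"series": "0.0016 -0.0001 0.007 0;0.0025 -0.0002 0.0068 0;0.0033 -0.0003 0.0064 0;0.0041 -0.0003 0.0059 0;0.0048 -0.0004 0.0054 0;0.0054 -0.0004 0.0048 0;0.0059 -0.0005 0.0041 0;0.0064 -0.0005 0.0033 0;0.0067 -0.0006 0.0025 0;0.007 -0.0006 0.0016 0;0.0071 -0.0006 0.0007 0;0.0072 -0.0006 -0.0002 0;0 0 0 0"}}

```text
time: 18.27
tool_pos: [0.638, 0.1996, 0.1529]
tcp_rot: [0.126, 3.139, -0.003]
wrist_force: [-2.1, -6.0, 1.9]
width: 0.267
grip_force: 25.7
```

{"fn": "carry_out", "kwargs": {"series": "0.0071 -0.0006 -0.0011 0;0.0069 -0.0006 -0.0019 0;0 0 0 0;0 0 0 0"}}

```text
time: 18.77
tool_pos: [0.6529, 0.1984, 0.1507]
tcp_rot: [0.126, 3.136, -0.003]
wrist_force: [-0.6, -5.6, 3.3]
width: 0.265
grip_force: 24.4
```

{"fn": "carry_out", "kwargs": {"series": "0.002 -0.0002 -0.0007 0;0.002 -0.0002 -0.0007 0;0 0 0 0;0 0 0 0"}}

```text
time: 19.27
tool_pos: [0.6567, 0.1981, 0.1497]
tcp_rot: [0.126, 3.137, -0.002]
wrist_force: [-1.5, -5.7, 4.3]
width: 0.266
grip_force: 24.3
```

```bash
python3 - <<'E'
from h import *
for n in ["wrist","scene","top"]:
    s,im,d=grab(n);P=cloud(n,d,s);q=toR(P)
    cv2.imwrite(f"pics/g_{n}.png",im)
    m=(abs(q[...,1])<.027)&(q[...,0]>.1)&(q[...,0]<.15)&(q[...,2]>.08)&(q[...,2]<.16);Q=q[m];print(n,len(Q))
    for a in np.arange(.09,.16,.008):
        k=(Q[:,2]>=a)&(Q[:,2]<a+.008)
        if k.sum()>2: print(round(a,3),k.sum(),np.round(np.percentile(Q[k][:,0],[5,50,95]),4))
im=cv2.imread("pics/g_scene.png")[150:300,100:300];cv2.imwrite("pics/v6.png",cv2.resize(im,None,fx=4,fy=4,interpolation=cv2.INTER_CUBIC))
E
```

```text
wrist 6273
0.09 894 [0.1117 0.1145 0.1167]
0.098 597 [0.1164 0.1178 0.119 ]
0.106 671 [0.1185 0.1199 0.121 ]
0.114 769 [0.1206 0.1219 0.1231]
0.122 982 [0.1229 0.1242 0.1269]
0.13 242 [0.1249 0.1261 0.1275]
0.138 341 [0.1256 0.1282 0.1456]
0.146 1295 [0.1261 0.1291 0.1354]
0.154 384 [0.1281 0.132  0.1449]
scene 767
0.09 113 [0.1108 0.1146 0.1177]
0.098 96 [0.1146 0.1175 0.1198]
0.106 86 [0.1162 0.1194 0.1216]
0.114 96 [0.1189 0.1216 0.1242]
0.122 80 [0.1211 0.1236 0.1256]
0.13 30 [0.1242 0.1263 0.1334]
0.138 64 [0.1245 0.1276 0.1464]
0.146 114 [0.1257 0.1302 0.1441]
0.154 54 [0.1267 0.1326 0.1458]
top 66
0.09 8 [0.1135 0.1162 0.1168]
0.098 11 [0.116  0.1184 0.1198]
0.106 14 [0.1142 0.1199 0.1219]
0.114 12 [0.1181 0.122  0.1234]
0.122 16 [0.1187 0.1246 0.1262]
0.146 4 [0.126  0.1271 0.1282]
```

View pics/v6.png

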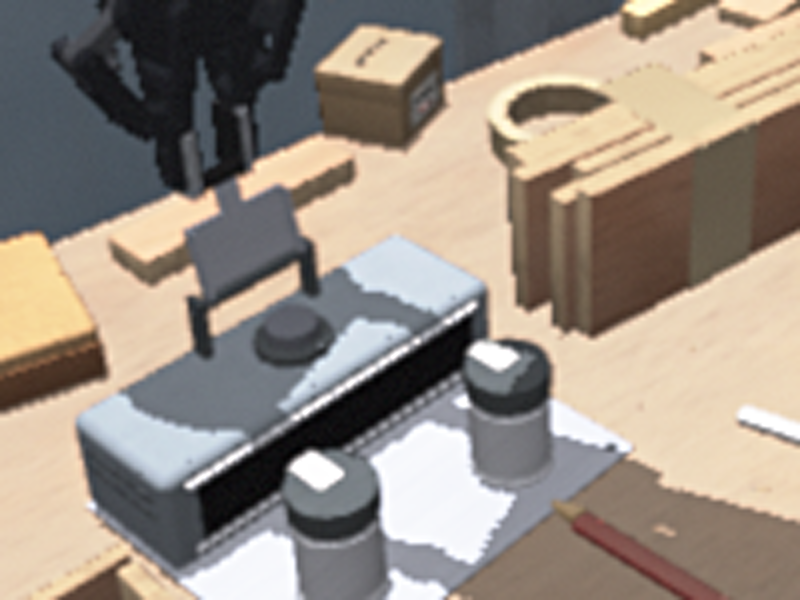

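{"fn": "carry_out", "kwargs": {"series": "0 0 0 0;0 0 0 0;0 0 0.02 0;0 0 0.025 0;0 0 0 0", "jaw": -0.06}}

```text
time: 20.05
tool_pos: [0.658, 0.2003, 0.1964]
tcp_rot: [0.125, 3.132, 0.004]
wrist_force: [1.5, -0.6, 0.1]
width: 0.471
grip_force: 0.0
```

{"fn": "carry_out", "kwargs": {"series": "-0.02 0.0016 0 0;-0.025 0.002 0 0;0 0 0 0;0 0 0 0;0 0 -0.02 0;0 0 -0.025 0;0 0 0 0", "jaw": -1}}

```text
time: 20.92
tool_pos: [0.6085, 0.2021, 0.1427]
tcp_rot: [-0.126, -3.132, 0.004]
wrist_force: [0.1, -0.5, -0.4]
width: 0.0
grip_force: 0.0
```

```bash
cat >> h.py <<'E'
def ang(P):
    q=toR(P);m=(abs(q[...,1])>.009)&(abs(q[...,1])<.027)&(q[...,0]>.108)&(q[...,0]<.14)&(q[...,2]>.097)&(q[...,2]<.124);Q=q[m]
    for _ in range(4):
        a,b=np.polyfit(Q[:,2],Q[:,0],1);r=Q[:,0]-a*Q[:,2]-b;Q=Q[abs(r)<2.0*r.std()+1e-4]
    print("guard angle",round(np.pi/2+np.arctan(a),3),"n",len(Q),"x at z.1",round(a*.1+b,4),"resid",round(r.std(),4))
E
python3 - <<'E'
from h import *
print(toR(np.array(bot.read_state()["tool_pos"])))
for n in ["wrist","scene"]:
    s,im,d=grab(n);ang(cloud(n,d,s))
ang_old=None
E
```

```text
[ 0.09087834 -0.0009852   0.1426814 ]
guard angle 1.717 n 184 x at z.1 0.1177 resid 0.0008
guard angle 1.811 n 114 x at z.1 0.1172 resid 0.0011
```

{"fn": "carry_out", "kwargs": {"series": "0.01 -0.0008 0.008 0;0.008 -0.0006 0 0;0.003 -0.0002 0 0;0.002 -0.0002 0 0;0.002 -0.0002 0 0;0 0 0 0"}}

```text
time: 21.78
tool_pos: [0.6355, 0.2009, 0.1547]
tcp_rot: [-0.126, -3.139, 0.0]
wrist_force: [-0.1, -0.5, 0.3]
width: -0.0
grip_force: 0.1
```

{"fn": "carry_out", "kwargs": {"series": "0.002 -0.0002 0 0;0.002 -0.0002 -0.002 0;0.002 -0.0002 -0.001 0;0 0 0 0;0 0 0 0"}}

```text
time: 22.4
tool_pos: [0.6375, 0.2009, 0.1525]
tcp_rot: [-0.125, -3.13, 0.001]
wrist_force: [-13.7, 0.2, 11.1]
width: -0.004
grip_force: 7.1
```

```bash
python3 - <<'E'
from h import *
st=bot.read_state();print(toR(np.array(st["tool_pos"])),st["wrist_force"])
s,im,d=grab("scene");ang(cloud("scene",d,s));c=im[150:250,110:210];a=cv2.resize(c,(400,400),interpolation=cv2.INTER_CUBIC)
s,im,d=grab("wrist");ang(cloud("wrist",d,s));b=cv2.resize(im[170:330,150:370],(550,400))
cv2.imwrite("pics/v7.png",np.hstack([a,b])[:, :800])
E
```

```text
[0.1199087  0.00022473 0.152452  ] [-13.65678793   0.22531905  11.07621517]
guard angle 1.9 n 180 x at z.1 0.1183 resid 0.0012
guard angle 1.914 n 1495 x at z.1 0.1184 resid 0.0004
```

View pics/v7.png

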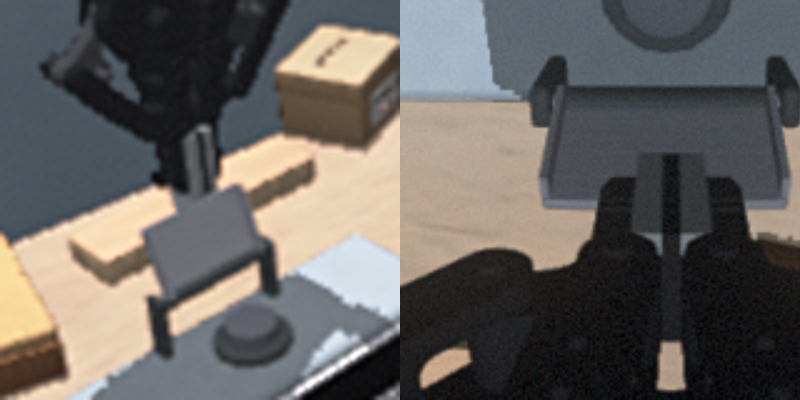

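{"fn": "carry_out", "kwargs": {"series": "-0.01 0.0008 0.003 0;-0.015 0.0012 0 0;-0.016 0.0013 0 0;0 0 -0.02 0;0 0 -0.02 0;0 0 -0.01 0;0 0 0 0"}}

```text
time: 23.38
tool_pos: [0.5996, 0.2032, 0.1027]
tcp_rot: [-0.126, -3.136, 0.002]
wrist_force: [-0.5, 0.2, -0.4]
width: -0.004
grip_force: 0.0
```

```bash
python3 - <<'E'
from h import *
st=bot.read_state();print(toR(np.array(st["tool_pos"])),st["wrist_force"])
s,im,d=grab("scene");P=cloud("scene",d,s);ang(P)
s,im,d=grab("wrist");P=cloud("wrist",d,s);q=toR(P);m=(np.hypot(q[...,0]-.09,q[...,1])<.014)&(q[...,2]>.055)&(q[...,2]<.085)
print("button z",np.percentile(P[m][:,2],[5,50,95]),m.sum(),q[m&(q[...,2]>.072)][:,:2].mean(0) if m.sum() else 0);tins(im,P)
E
```

```text
[ 0.08193964 -0.00060823  0.10269996] [-0.47973821  0.15591916 -0.37395788]
guard angle 1.871 n 70 x at z.1 0.1185 resid 0.0014
button z [0.07521488 0.07644434 0.07736551] 262 [ 0.08054483 -0.00132564]
tin c (array([0.5066, 0.1559]), 0.0221, 0.0659, 34.8, np.int32(4186), 1600, array([163.,  82.]))
tin c (array([0.5166, 0.2663]), 0.0224, 0.066, -1.9, np.int32(4204), 891, array([350.,  83.]))
tin c (array([0.5883, 0.0311]), 0.0255, 0.0633, 56.5, np.int32(1169), 263, array([ 38., 218.]))
tin c (array([0.6991, 0.3783]), 0.0245, 0.0613, -167.9, np.int32(824), 113, array([458., 305.]))
tin c (array([0.7272, 0.399 ]), 0.025, 0.065, 29.7, np.int32(764), 85, array([476., 329.]))
```

{"fn": "carry_out", "kwargs": {"series": "0 0 -0.008 0;0 0 -0.004 0;0 0 -0.003 0;0 0 -0.002 0;0 0 -0.0015 0;0 0 0 0"}}

```text
time: 24.22
tool_pos: [0.6005, 0.2036, 0.0867]
tcp_rot: [-0.126, -3.139, 0.0]
wrist_force: [-1.8, -0.5, 3.4]
width: 0.0
grip_force: 1.6
```

{"fn": "carry_out", "kwargs": {"series": "0 0 -0.002 0;0 0 -0.002 0;0 0 -0.001 0;0 0 0 0;0 0 0 0"}}

```text
time: 24.85
tool_pos: [0.6007, 0.2037, 0.0839]
tcp_rot: [0.126, 3.139, 0.0]
wrist_force: [-8.0, -1.5, 16.2]
width: 0.002
grip_force: 7.7
```

{"fn": "carry_out", "kwargs": {"series": "0 0 0.005 0;0 0 0.01 0;0 0 0.03 0;0 0 0.05 0;0.015 -0.0012 0.025 0;0.03 -0.0025 0 0;0.03 -0.0025 0 0;0.006 -0.0005 0 0;0 0 0 0"}}

```text
time: 25.98
tool_pos: [0.6813, 0.1969, 0.2007]
tcp_rot: [-0.126, -3.138, 0.0]
wrist_force: [0.4, 0.2, 0.4]
width: 0.002
grip_force: 0.0
```

```bash
python3 - <<'E'
from h import *
st=bot.read_state();print(st["tool_pos"],toR(np.array(st["tool_pos"])))
s,im,d=grab("scene");P=cloud("scene",d,s);ang(P);q=toR(P);m=(np.hypot(q[...,0]-.086,q[...,1])<.01);print("button z",np.nanpercentile(P[m][:,2],[10,50,90]))
t=np.linspace(1.9,0.0,16);x=.114-.058*np.cos(t)+.005*np.sin(t)+.011;z=.088+.058*np.sin(t)+.005*np.cos(t)+.014-.003*(t>1.2)
print(np.round(np.stack([t,x,z],1),4).tolist())
E
```

```text
[0.68129007 0.19689355 0.20072622] [ 1.63855884e-01 -1.80953975e-04  2.00726217e-01]
guard angle 1.888 n 180 x at z.1 0.1181 resid 0.0011
button z [0.07522093 0.07617556 0.07714709]
[[1.9, 0.1485, 0.1523], [1.7733, 0.1416, 0.1548], [1.6467, 0.1344, 0.1565], [1.52, 0.127, 0.1572], [1.3933, 0.1197, 0.157], [1.2667, 0.1124, 0.1558], [1.14, 0.1053, 0.1568], [1.0133, 0.0986, 0.1539], [0.8867, 0.0922, 0.1501], [0.76, 0.0864, 0.1456], [0.6333, 0.0812, 0.1404], [0.5067, 0.0767, 0.1345], [0.38, 0.073, 0.1282], [0.2533, 0.0701, 0.1214], [0.1267, 0.0681, 0.1143], [0.0, 0.067, 0.107]]
```

{"fn": "carry_out", "kwargs": {"series": "0 0 -0.02 0;0 0 -0.02 0;0 0 -0.01 0;-0.0155 0.0013 0 0;-0.0069 0.0006 0.0045 0;-0.0072 0.0006 0.0017 0;-0.0074 0.0006 0.0007 0;-0.0073 0.0006 -0.0002 0;-0.0073 0.0006 -0.0012 0;-0.0071 0.0006 -0.001 0;-0.0067 0.0005 -0.0029 0;-0.0064 0.0005 -0.0039 0;-0.0058 0.0005 -0.0045 0;-0.0052 0.0004 -0.0052 0;-0.0045 0.0004 -0.0059 0;0 0 0 0"}}

```text
time: 28.02
tool_pos: [0.5932, 0.2039, 0.1324]
tcp_rot: [-0.126, -3.137, 0.001]
wrist_force: [-0.1, 0.3, -0.4]
width: 0.0
grip_force: 0.0
```

```bash
python3 - <<'E'
from h import *
st=bot.read_state();print(toR(np.array(st["tool_pos"])))
s,im,d=grab("scene");P=cloud("scene",d,s);cv2.imwrite("pics/v8.png",cv2.resize(im[150:250,110:260],(600,400),interpolation=cv2.INTER_CUBIC))
E
```

```text
[ 0.0754933  -0.00041047  0.13244247]
```

View pics/v8.png

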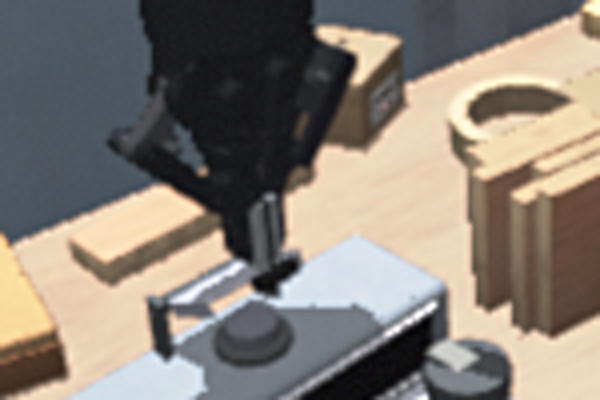

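{"fn": "carry_out", "kwargs": {"series": "-0.004 0.0003 -0.006 0;-0.004 0.0003 -0.007 0;-0.003 0.0003 -0.007 0;-0.003 0.0002 -0.004 0;-0.001 0.0001 -0.002 0;0 0 -0.001 0;0 0 0 0"}}

```text
time: 28.95
tool_pos: [0.5789, 0.2053, 0.1068]
tcp_rot: [-0.126, -3.138, 0.0]
wrist_force: [-2.3, -1.5, 4.3]
width: 0.002
grip_force: 1.9
```

{"fn": "carry_out", "kwargs": {"series": "0 0 -0.001 0;0 0 -0.001 0;0 0 -0.001 0;0 0 0 0"}}

```text
time: 29.45
tool_pos: [0.579, 0.2054, 0.1062]
tcp_rot: [-0.126, -3.138, 0.0]
wrist_force: [-8.7, -2.2, 16.9]
width: 0.004
grip_force: 8.1
```

{"fn": "carry_out", "kwargs": {"series": "0 0 0.02 0;0 0 0.04 0;-0.02 -0.005 0.04 -9;-0.02 -0.01 0.03 -10;-0.015 -0.01 0 -10;-0.01 -0.01 0 -10;-0.008 -0.01 0 -10;0 -0.005 0 -10;0 0 0 -10;0 0 0 -10;0 0 0 -10;0 0 0 0", "jaw": 0.45}}

```text
time: 30.95
tool_pos: [0.5067, 0.1554, 0.234]
tcp_rot: [2.288, 2.152, 0.002]
wrist_force: [-0.3, -1.2, 0.8]
width: 0.721
grip_force: 0.0
```

```bash
python3 look.py w6; python3 - <<'E'
from h import *
guard(np.load("pics/w6.npy"))
E
```

```text
[0.5067 0.1554 0.234 ] [2.288e+00 2.152e+00 2.000e-03]
tin c (array([0.7156, 0.3561]), 0.0196, 0.06, -21.5, np.int32(231), 6, array([426.,   6.]))
tin c (array([0.5167, 0.2662]), 0.0221, 0.066, -0.5, np.int32(1459), 328, array([261.,  73.]))
tin c (array([0.5064, 0.1562]), 0.0217, 0.0658, -10.0, np.int32(1368), 303, array([257., 180.]))
None thr 98.0 strip rect [717.  338.9] [15.8  7.3] dir -60.2 mean dir -86.6 n 46
None thr 152.0 strip rect [526.  265.8] [13.3 20.8] dir -2.8 mean dir -2.6 n 305
None thr 101.0 strip rect [515.6 153.4] [15.9 21.7] dir -3.6 mean dir -9.5 n 289
housing (array([0.6054, 0.2035]), array([211.,  77.]), 85.2) 0.06066170022451017
guard strip n 1386
0.047 3 [0.0889 0.0892 0.09  ] [-0.0006  0.0002  0.0011]
0.053 165 [0.0906 0.0929 0.0941] [-0.0105  0.0003  0.0107]
0.059 105 [0.09   0.0923 0.0937] [-0.0102 -0.      0.0102]
0.065 84 [0.0895 0.0902 0.0911] [-0.0056  0.0007  0.0071]
0.071 95 [0.0894 0.0902 0.0913] [-0.0099 -0.0004  0.0074]
0.077 146 [0.0893 0.0904 0.0911] [-0.0106 -0.      0.0104]
0.083 133 [0.0894 0.0903 0.0913] [-0.0102  0.0002  0.0107]
0.089 131 [0.0894 0.0904 0.0912] [-0.0102 -0.0001  0.0104]
0.095 123 [0.0894 0.0903 0.0912] [-0.0105  0.0002  0.0107]
0.101 124 [0.0896 0.0903 0.0912] [-0.0102  0.0005  0.0104]
0.107 145 [0.0896 0.0905 0.0919] [-0.0107 -0.0007  0.0107]
0.113 123 [0.0918 0.0928 0.0939] [-0.0101  0.0006  0.0105]
0.119 9 [0.0906 0.0919 0.0922] [-0.0097 -0.004   0.0047]
bar region y [-0.01038512  0.00022568  0.01059968]
```

{"fn": "carry_out", "kwargs": {"series": "0 0.0005 -0.04 0;0 0 -0.05 0;0 0 -0.05 0;0 0 -0.035 0;0 0 -0.015 0;0 0 -0.005 0;0 0 0 0"}}

```text
time: 31.88
tool_pos: [0.5075, 0.1562, 0.0397]
tcp_rot: [2.288, 2.151, 0.003]
wrist_force: [0.3, 0.4, 1.1]
width: 0.724
grip_force: 0.0
```

{"fn": "carry_out", "kwargs": {"series": "0 0 0 0;0 0 0 0;0 0 0 0;0 0 0 0;0 0 0 0;0 0 0 0", "jaw": -1, "grip_force": 40}}

```text
time: 32.62
tool_pos: [0.5079, 0.1563, 0.0404]
tcp_rot: [2.289, 2.15, 0.005]
wrist_force: [-1.3, -0.2, 7.4]
width: 0.505
grip_force: 41.1
```

{"fn": "carry_out", "kwargs": {"series": "0 0 0.03 0;0 0 0.05 0;0 0 0.05 0;-0.006 -0.02 0.03 0;-0.015 -0.04 0.02 0;-0.016 -0.04 0.01 0;-0.016 -0.04 0 0;-0.016 -0.04 0 0;-0.016 -0.04 0 0;-0.016 -0.04 0 0;-0.016 -0.04 0 0;-0.008 -0.016 0 0;0 0 0 0;0 0 0 0"}}

```text
time: 34.38
tool_pos: [0.3814, -0.1597, 0.2286]
tcp_rot: [-2.29, -2.151, -0.001]
wrist_force: [0.4, -0.5, -1.4]
width: 0.502
grip_force: 41.1
```

```bash
python3 - <<'E'
from h import *
s,im,d=grab("wrist");P=cloud("wrist",d,s);cv2.imwrite("pics/w7.png",im);np.save("pics/w7.npy",P)
hsv=cv2.cvtColor(im,cv2.COLOR_BGR2HSV);H,S,V=cv2.split(hsv);Z=P[...,2]
print(s["tool_pos"])
near=(np.hypot(P[...,0]-.383,P[...,1]+.2)<.15)&(P[...,0]<.50)
m=big((H>20)&(H<36)&(S>60)&near&(Z<.035));print(rectfit(P[m]),m.sum(),np.nanpercentile(Z[m],[5,50,97]))
f=m&(Z<.010);print("floor",rectfit(P[f]),np.nanmedian(Z[f]));w=m&(Z>.015);print("rim",rectfit(P[w]),np.nanmedian(Z[w]))
E
```

```text
[ 0.38136896 -0.15967756  0.22858389]
(array([ 0.4234, -0.165 ]), array([101.,  47.]), 60.9) 369 [0.00560574 0.0069897  0.02107971]
floor (array([ 0.4246, -0.167 ]), array([99., 43.]), 61.4) 0.006830357384850327
rim (array([ 0.4465, -0.1213]), array([ 2., 45.]), 61.3) 0.020339660928793024
```

View pics/w7.png

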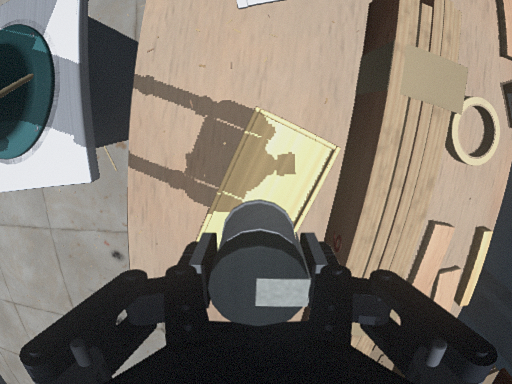

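```bash
python3 - <<'E'
from h import *
s=bot.read_state();P=onplane("wrist",.02,s)
for u,v in [(257,107),(340,149)]: print(P[v,u])
im=cv2.imread("pics/top0.png");hsv=cv2.cvtColor(im,cv2.COLOR_BGR2HSV);m=(hsv[...,0]>18)&(hsv[...,0]<38)&(hsv[...,1]>50);m[:215]=0;m[:,:285]=0;m[:,392:]=0;m[310:]=0
m=cv2.morphologyEx(m.astype(np.uint8),cv2.MORPH_CLOSE,np.ones((5,5)))>0;m=big(m);Q=onplane("top",.02)[m];print(rectfit(Q),m.sum())
E
```

```text
[ 0.38523518 -0.082299    0.02      ]
[ 0.47917778 -0.13485688  0.02      ]
(array([ 0.3942, -0.1992]), array([223., 132.]), 61.4) 3604
```

{"fn": "carry_out", "kwargs": {"series": "-0.006 -0.025 0 0;-0.008 -0.032 -0.03 0;-0.004 -0.0165 -0.04 0;0 0 -0.04 0;0 0 -0.04 0;0 0 -0.02 0;0 0 -0.01 0;0 0 -0.003 0;0 0 -0.001 0;0 0 0 0;0 0 0 0"}}

```text
time: 35.8
tool_pos: [0.3638, -0.234, 0.0453]
tcp_rot: [2.289, 2.15, 0.0]
wrist_force: [0.6, -0.8, -1.2]
width: 0.508
grip_force: 41.1
```

{"fn": "carry_out", "kwargs": {"series": "0 0 -0.001 0;0 0 -0.001 0;0 0 0 0;0 0 0 0"}}

```text
time: 36.3
tool_pos: [0.3635, -0.2339, 0.0434]
tcp_rot: [2.29, 2.151, -0.0]
wrist_force: [-1.4, 0.8, 6.2]
width: 0.508
grip_force: 42.0
```

{"fn": "carry_out", "kwargs": {"series": "0 0 0 0;0 0 0 0;0 0 0 0;0 0 0.02 0;0 0 0.05 0;0 0 0.06 0;0 0 0.05 0;0.01 0.03 0.01 0;0.015 0.047 0 0;0.015 0.047 0 0;0.015 0.047 0 0;0.015 0.047 0 0;0.015 0.047 0 0;0.015 0.047 0 0;0.015 0.047 0 0;0.015 0.047 0 0;0.013 0.04 0 0;0.008 0.02 0 0;0 0 0 0", "jaw": 0.45}}

```text
time: 38.67
tool_pos: [0.5144, 0.2331, 0.2321]
tcp_rot: [-2.288, -2.153, 0.001]
wrist_force: [-0.2, 0.0, 0.3]
width: 0.731
grip_force: 0.0
```

```bash
python3 look.py w8;python3 - <<'E'
from h import *
s,im,d=grab("top");P=cloud("top",d);q=P[(abs(P[...,0]-.3635)<.05)&(abs(P[...,1]+.234)<.05)&(P[...,2]>.055)&(P[...,2]<.08)];print(len(q),rectfit(q),np.median(q[:,2]))
E
```

```text
[0.5144 0.2331 0.2321] [-2.288e+00 -2.153e+00  1.000e-03]
tin c (array([0.5165, 0.2671]), 0.0218, 0.0659, -6.9, np.int32(1412), 300, array([258., 149.]))
None thr 129.0 strip rect [526.2 265.8] [14.1 20.8] dir -8.7 mean dir -7.5 n 288
housing (array([0.6053, 0.2045]), array([209.,  76.]), 85.3) 0.06057618071496923
252 (array([ 0.3635, -0.235 ]), array([41., 42.]), 43.8) 0.06781760005203685
```

{"fn": "carry_out", "kwargs": {"series": "0.001 0.017 -0.03 0;0.001 0.0165 -0.05 0;0 0 -0.05 0;0 0 -0.04 0;0 0 -0.015 0;0 0 -0.007 0;0 0 -0.001 0;0 0 0 0"}}

```text
time: 39.78
tool_pos: [0.5177, 0.2663, 0.0414]
tcp_rot: [2.289, 2.15, 0.005]
wrist_force: [1.0, 0.0, 0.6]
width: 0.726
grip_force: 0.0
```

{"fn": "carry_out", "kwargs": {"series": "0 0 0 0;0 0 0 0;0 0 0 0;0 0 0 0;0 0 0 0;0 0 0 0", "jaw": -1}}

```text
time: 40.52
tool_pos: [0.5174, 0.2664, 0.0411]
tcp_rot: [2.289, 2.15, 0.004]
wrist_force: [-0.1, -0.6, 5.9]
width: 0.501
grip_force: 41.1
```

{"fn": "carry_out", "kwargs": {"series": "0 0 0.03 0;0 0 0.06 0;0 0 0.06 0;-0.006 -0.0213 0 0;-0.0117 -0.0433 0 0;-0.0117 -0.0433 0 0;-0.0117 -0.0433 0 0;-0.0117 -0.0433 0 0;-0.0117 -0.0433 0 0;-0.0117 -0.0433 0 0;-0.0117 -0.0433 0 0;-0.0117 -0.0433 0 0;-0.0117 -0.0433 0 0;-0.0057 -0.022 0 0;0 0 -0.04 0;0 0 -0.04 0;0 0 -0.03 0;0 0 0 0"}}

```text
time: 42.78
tool_pos: [0.3999, -0.167, 0.0805]
tcp_rot: [-2.29, -2.15, -0.002]
wrist_force: [-0.9, 4.4, 13.4]
width: 0.506
grip_force: 40.7
```

{"fn": "carry_out", "kwargs": {"series": "0 0 0 0;0 0 0 0"}}

```text
time: 43.02
tool_pos: [0.3997, -0.1667, 0.0805]
tcp_rot: [-2.291, -2.15, -0.003]
wrist_force: [0.3, 4.2, 11.5]
width: 0.501
grip_force: 40.4
```

```bash
python3 - <<'E'
from h import *
s,im,d=grab("wrist");cv2.imwrite("pics/w9.png",im);s2,b,d2=grab("scene");P=cloud("scene",d2)
cv2.imwrite("pics/v9.png",np.hstack([cv2.resize(im,(400,300)),cv2.resize(b[100:280,250:490],(400,300),interpolation=cv2.INTER_CUBIC)]))
E
```

```text
(no output)
```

View pics/v9.png

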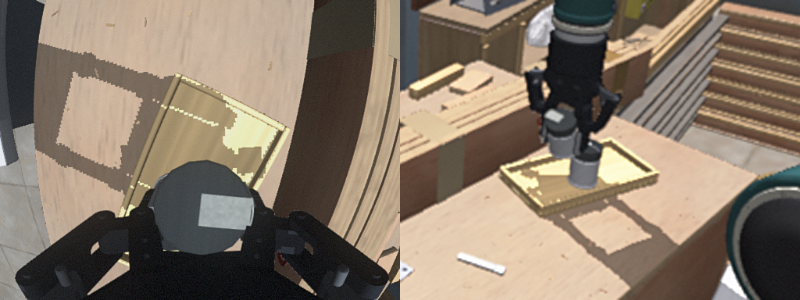

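{"fn": "carry_out", "kwargs": {"series": "0 0 0.02 0;0 0 0.04 0;0 0 0.05 0;0.01 0.04 0.04 0;0 0.04 0 0;0 0 0 0"}}

```text
time: 43.88
tool_pos: [0.4081, -0.0852, 0.2285]
tcp_rot: [-2.285, -2.153, 0.001]
wrist_force: [-0.1, -0.2, -1.9]
width: 0.501
grip_force: 39.1
```

```bash
python3 - <<'E'
from h import *
s,im,d=grab("wrist");P=cloud("wrist",d,s);tins(im,P);s2,b,d2=grab("scene");Q=cloud("scene",d2);tins(b,Q);s3,t,d3=grab("top");T=cloud("top",d3);tins(t,T,.065)
print(s["tool_pos"])
cv2.imwrite("pics/v10.png",np.hstack([cv2.resize(im,(400,300)),cv2.resize(b[100:280,250:490],(400,300),interpolation=cv2.INTER_CUBIC)]))
E
```

```text
tin c (array([ 0.3724, -0.1923]), 0.0234, 0.0679, -31.9, np.int32(241), 41, array([362., 190.]))
tin c (array([0.7498, 0.4707]), 0.0228, 0.0508, -168.7, np.int32(113), 35, array([  4., 287.]))
tin c (array([0.654 , 0.5019]), 0.0237, 0.0616, 152.6, np.int32(636), 197, array([ 11., 324.]))
tin c (array([0.6582, 0.4977]), 0.0243, 0.0622, 135.7, np.int32(231), 48, array([ 67., 152.]))
[ 0.40808611 -0.08523135  0.22849113]
```

View pics/v10.png

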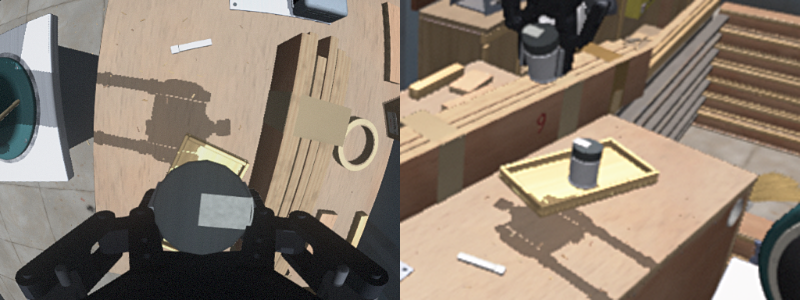

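```bash
python3 - <<'E'
import numpy as np
P=np.load("pics/w7.npy");m=(P[...,2]>.05)&(P[...,2]<.12)&(P[...,0]>.44);Q=P[m];r=np.hypot(Q[:,0]-.4127,Q[:,1]+.145);i=np.argsort(r)[:100:20];print(Q[i],r[i])
E
```

```text
[[ 0.48404274 -0.15896211  0.09624882]
 [ 0.4855038  -0.1529136   0.06414433]
 [ 0.4847681  -0.15884866  0.05628875]
 [ 0.48545128 -0.15536782  0.06771183]
 [ 0.48484607 -0.15935526  0.08233584]] [0.07269613 0.07323263 0.07338662 0.07348633 0.07356037]
```

{"fn": "carry_out", "kwargs": {"series": "0.002 -0.02 0 -8.5;0.002 -0.025 0 -8.5;0.0006 -0.0148 0 -8.5;0 0 -0.03 0;0 0 -0.04 0;0 0 -0.04 0;0 0 -0.02 0;0 0 0 0;0 0 0 0"}}

```text
time: 45.15
tool_pos: [0.4142, -0.1477, 0.1]
tcp_rot: [2.709, 1.591, 0.0]
wrist_force: [0.2, 1.1, -1.4]
width: 0.506
grip_force: 39.1
```

{"fn": "carry_out", "kwargs": {"series": "0 0.002 -0.025 0;0 0 -0.018 0;0 0 -0.005 0;0 0 -0.003 0;0 0 -0.002 0;0 0 0 0;0 0 0 0"}}

```text
time: 46.02
tool_pos: [0.4142, -0.1451, 0.047]
tcp_rot: [2.708, 1.592, 0.001]
wrist_force: [-0.2, 0.4, -1.5]
width: 0.505
grip_force: 39.1
```

{"fn": "carry_out", "kwargs": {"series": "0 0 -0.001 0;0 0 -0.001 0;0 0 -0.001 0;0 0 0 0"}}

```text
time: 46.52
tool_pos: [0.4138, -0.1449, 0.0434]
tcp_rot: [-2.708, -1.592, 0.0]
wrist_force: [-0.7, -0.8, -0.8]
width: 0.506
grip_force: 39.1
```

{"fn": "carry_out", "kwargs": {"series": "0 0 -0.001 0;0 0 -0.001 0;0 0 0 0;0 0 0 0"}}

```text
time: 47.02
tool_pos: [0.4139, -0.1449, 0.0416]
tcp_rot: [-2.708, -1.592, 0.0]
wrist_force: [0.3, 0.2, -2.2]
width: 0.508
grip_force: 39.1
```

{"fn": "carry_out", "kwargs": {"series": "0 0 -0.001 0;0 0 -0.001 0;0 0 0 0;0 0 0 0"}}

```text
time: 47.52
tool_pos: [0.4139, -0.1449, 0.0395]
tcp_rot: [-2.708, -1.592, 0.0]
wrist_force: [-0.3, 0.1, -1.6]
width: 0.502
grip_force: 39.1
```

Look for the gap under the tin before going further.

```bash
python3 - <<'E'
from h import *
s2,b,d2=grab("scene");Q=cloud("scene",d2)
m=(np.hypot(Q[...,0]-.4139,Q[...,1]+.1449)<.0235)&(Q[...,2]<.085);print(np.nanpercentile(Q[m][:,2],[2,50,90,98]))
s,im,d=grab("wrist");P=cloud("wrist",d,s);m=(np.hypot(P[...,0]-.4139,P[...,1]+.1449)<.020)&(P[...,2]<.085)&(P[...,2]>.05);X=P[m];A=np.c_[X[:,:2],np.ones(len(X))];k=np.linalg.lstsq(A,X[:,2],rcond=None)[0];print(len(X),np.median(X[:,2]),"tilt",k)
cv2.imwrite("pics/v11.png",cv2.resize(b[140:240,300:430],(780,600),interpolation=cv2.INTER_CUBIC))
E
```

```text
[0.00424167 0.02188134 0.08261302 0.08427254]
1007 0.08412290541986174 tilt [-0.09080044 -0.20664452  0.09527045]
```

View pics/v11.png

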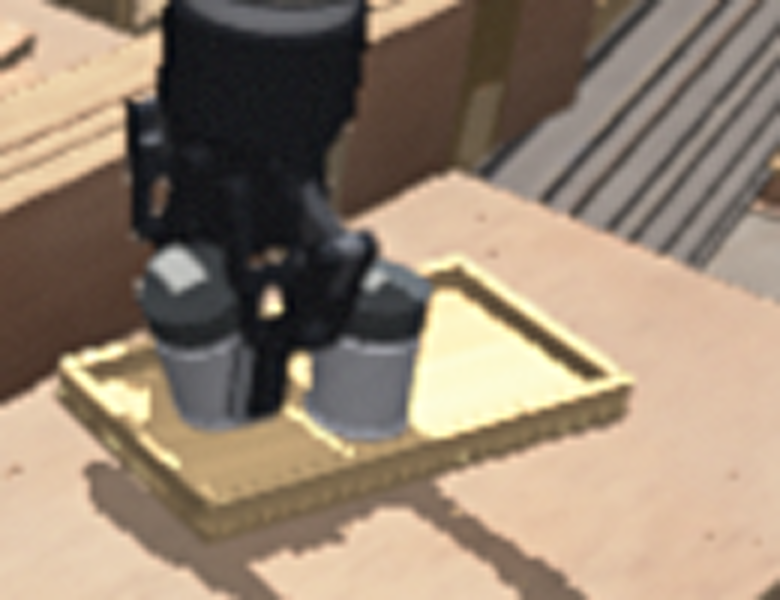

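```bash
python3 - <<'E'
from h import *
s,im,d=grab("wrist");P=cloud("wrist",d,s);h=np.hypot(P[...,0]-.414,P[...,1]+.142)
m=big((h<.035)&(P[...,2]<.105)&(P[...,2]>.07));X=P[m]
for _ in range(3):
    A=np.c_[X[:,:2],np.ones(len(X))];k=np.linalg.lstsq(A,X[:,2],rcond=None)[0];r=X[:,2]-A@k;X=X[abs(r)<2*r.std()]
n=np.array([-k[0],-k[1],1]);n/=np.linalg.norm(n);c=(X.min(0)+X.max(0))/2;c[2]=X[:,2].mean()
print(len(X),"tilt deg",np.degrees(np.arccos(n[2])),n,c,"bottom centre",c-.062*n,"lowest z",(c-.062*n)[2]-.022*np.sqrt(1-n[2]**2),r.std())
E
```

```text
11896 tilt deg 21.88080509309063 [0.15526933 0.33879127 0.92796116] [ 0.41835996 -0.12832384  0.08243821] bottom centre [ 0.40873326 -0.1493289   0.02490462] lowest z 0.016705730747343488 0.0017330724116965159
```

{"fn": "carry_out", "kwargs": {"series": "0 0 -0.003 0;0 0 -0.003 0;0 0 -0.002 0;0 0 -0.001 0;0 0 -0.001 0;0 0 0 0", "grip_force": 20}}

```text
time: 48.42
tool_pos: [0.4139, -0.1449, 0.0296]
tcp_rot: [-2.708, -1.592, 0.0]
wrist_force: [-0.9, -0.1, -0.4]
width: 0.508
grip_force: 39.1
```

{"fn": "carry_out", "kwargs": {"series": "0 0 -0.001 0;0 0 -0.001 0;0 0 -0.001 0;0 0 0 0"}}

```text
time: 48.92
tool_pos: [0.4141, -0.1451, 0.0287]
tcp_rot: [-2.707, -1.593, 0.001]
wrist_force: [-8.1, 1.3, 21.2]
width: 0.506
grip_force: 41.0
```

{"fn": "carry_out", "kwargs": {"series": "0 0 0 0;0 0 0 0;0 0 -0.001 0;0 0 -0.001 0;0 0 0 0", "jaw": -1, "grip_force": 20}}

```text
time: 49.55
tool_pos: [0.4141, -0.1452, 0.0284]
tcp_rot: [-2.706, -1.593, 0.002]
wrist_force: [-14.9, 4.4, 38.5]
width: 0.507
grip_force: 42.0
```

```bash
cat > tilt.py <<'E'
from h import *
s,im,d=grab("wrist");P=cloud("wrist",d,s);h=np.hypot(P[...,0]-.414,P[...,1]+.142)
m=big((h<.035)&(P[...,2]<.105)&(P[...,2]>.055));X=P[m]
for _ in range(3):
    A=np.c_[X[:,:2],np.ones(len(X))];k=np.linalg.lstsq(A,X[:,2],rcond=None)[0];r=X[:,2]-A@k;X=X[abs(r)<2*r.std()]
n=np.array([-k[0],-k[1],1]);n/=np.linalg.norm(n);c=(X.min(0)+X.max(0))/2;c[2]=X[:,2].mean()
print(len(X),"tilt deg",np.degrees(np.arccos(n[2])),n,c,"bottom centre",c-.062*n,"lowest z",(c-.062*n)[2]-.022*np.sqrt(1-n[2]**2),r.std())
E
python3 tilt.py
```

```text
19598 tilt deg 36.824248634343206 [0.25512122 0.54235458 0.80047778] [ 0.41546737 -0.12842763  0.07917979] bottom centre [ 0.39964985 -0.16205362  0.02955017] lowest z 0.016364196602039693 0.01093372669948109
```

{"fn": "carry_out", "kwargs": {"series": "0 0 0.002 0;0 0 0.001 0;0 0 0.001 0;0 0 0 0"}}

```text
time: 50.1
tool_pos: [0.4139, -0.1451, 0.0292]
tcp_rot: [2.708, 1.593, -0.0]
wrist_force: [-3.1, 0.9, 6.8]
width: 0.505
grip_force: 39.1
```

```bash
python3 - <<'E'
from h import *
s,im,d=grab("wrist");s2,b,d2=grab("scene")
cv2.imwrite("pics/v12.png",np.hstack([cv2.resize(im,(400,300)),cv2.resize(b[140:240,300:433],(400,300),interpolation=cv2.INTER_CUBIC)]))
E
```

```text
(no output)
```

View pics/v12.png

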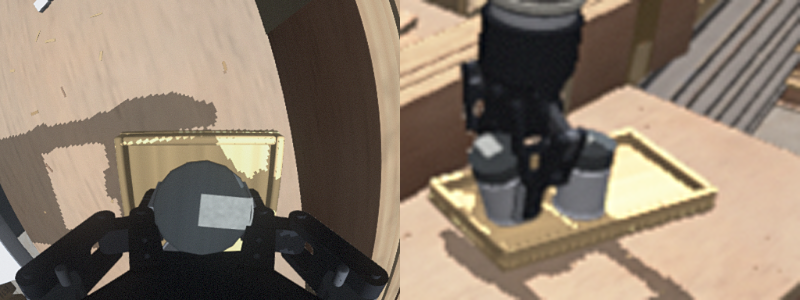

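{"fn": "carry_out", "kwargs": {"series": "0 0 0 0;0 0 0 0;0 0 0 0;0 0 0 0;0 0 0 0", "jaw": 0.05}}

```text
time: 50.82
tool_pos: [0.4147, -0.1451, 0.0294]
tcp_rot: [2.708, 1.592, 0.001]
wrist_force: [-1.9, 1.4, 8.4]
width: 0.525
grip_force: 5.1
```

```bash
sed -i 's/m=big((h<.035)&(P\[...,2\]<.105)&(P\[...,2\]>.055))/m=big((h<.026)\&(P[...,2]<.1)\&(P[...,2]>.058))/' tilt.py; python3 tilt.py
```

```text
10681 tilt deg 11.960963879502133 [0.15939159 0.13245718 0.97828903] [ 0.41806819 -0.13463145  0.07637658] bottom centre [ 0.40818591 -0.1428438   0.01572266] lowest z 0.011163268873126419 0.009808237153228486
```

{"fn": "carry_out", "kwargs": {"series": "0 0 0 0;0 0 0 0;0 0 0 0;0 0 0 0", "jaw": 0.12}}

```text
time: 51.38
tool_pos: [0.4138, -0.1449, 0.0284]
tcp_rot: [-2.708, -1.592, 0.0]
wrist_force: [0.0, -0.4, -0.1]
width: 0.561
grip_force: 0.0
```

```bash
cat > tilt2.py <<'E'
from h import *
s,im,d=grab("wrist");P=cloud("wrist",d,s)
e=R.from_rotvec(s["tcp_rot"]).as_matrix();L=(P-np.array(s["tool_pos"]))@e
# tool coords: keep |y|<18 mm, all x near the tin
m=big((abs(L[...,1])<.017)&(L[...,0]<.045)&(L[...,0]>-.03)&(P[...,2]>.058)&(P[...,2]<.1));X=P[m]
for _ in range(6):
    A=np.c_[X[:,:2],np.ones(len(X))];k=np.linalg.lstsq(A,X[:,2],rcond=None)[0];r=X[:,2]-A@k;X=X[abs(r)<max(1.8*r.std(),.001)]
n=np.array([-k[0],-k[1],1]);n/=np.linalg.norm(n);print(len(X),"tilt",np.degrees(np.arccos(n[2])),n,X.mean(0),X.min(0),X.max(0),"res",r.std())
E
python3 tilt2.py
```

```text
6209 tilt 55.86650663838566 [-0.38588175 -0.73228157  0.56112296] [ 0.41776962 -0.13801018  0.08049554] [ 0.39669812 -0.15677704  0.06242723] [ 0.43782836 -0.11991271  0.09999558] res 0.009468944581539606
```

```bash
python3 - <<'E'
from h import *
s2,b,d2=grab("scene");Q=cloud("scene",d2)
m=(Q[...,0]>.37)&(Q[...,0]<.45)&(Q[...,1]>-.18)&(Q[...,1]<-.10)&(Q[...,2]>.055)&(Q[...,2]<.1);X=Q[m]
for a in np.arange(.055,.1,.004):
    k=(X[:,2]>=a)&(X[:,2]<a+.004);print(round(a,3),k.sum(),X[k].mean(0).round(4) if k.sum() else "")
cv2.imwrite("pics/x.png",cv2.resize(b[140:240,300:433],(798,600),interpolation=cv2.INTER_CUBIC))
E
```

```text
0.055 25 [ 0.4142 -0.1367  0.0568]
0.059 37 [ 0.4152 -0.1351  0.0612]
0.063 53 [ 0.4125 -0.1381  0.0653]
0.067 73 [ 0.4128 -0.1415  0.0686]
0.071 28 [ 0.4013 -0.1284  0.0726]
0.075 13 [ 0.4069 -0.1294  0.0769]
0.079 25 [ 0.3989 -0.1263  0.0811]
0.083 42 [ 0.4027 -0.131   0.0851]
0.087 38 [ 0.4029 -0.1287  0.0889]
0.091 28 [ 0.4114 -0.1314  0.0931]
0.095 34 [ 0.4086 -0.1299  0.0968]
0.099 8 [ 0.4077 -0.1302  0.0996]
```

{"fn": "carry_out", "kwargs": {"series": "0 0 0 0;0 0 0 0;0 0 0 0;0 0 0.02 0;0 0 0.04 0;0 0 0.06 0;0 0.03 0.06 0;0 0.04 0.03 0;0 0.04 0 0;0 0 0 0", "jaw": 0.45}}

```text
time: 52.72
tool_pos: [0.4139, -0.0351, 0.2351]
tcp_rot: [2.705, 1.597, 0.002]
wrist_force: [0.1, -0.2, -0.7]
width: 0.724
grip_force: 0.0
```

```bash
python3 - <<'E'
from h import *
s,im,d=grab("wrist");P=cloud("wrist",d,s);print(s["tool_pos"]);tins(im,P,.068)
s,t,d=grab("top");T=cloud("top",d);tins(t,T,.068)
q,b,d=grab("scene");Q=cloud("scene",d);guard(Q)
for n in("top","scene"):
    for o in ["pencil","loose_key","tape_roll"]: print(n,o,[(np.round(x["rect"]),round(x["score"],2)) for x in spot_in(n,o)[:1]])
cv2.imwrite("pics/v14.png",np.hstack([cv2.resize(t[110:320,110:410],(400,280),interpolation=cv2.INTER_CUBIC),cv2.resize(b[120:330,120:420],(400,280),interpolation=cv2.INTER_CUBIC)]))
E
```

```text
[ 0.41394484 -0.03512427  0.2350989 ]
tin c (array([ 0.4107, -0.149 ]), 0.0221, 0.0687, -38.8, np.int32(992), 135, array([302., 266.]))
tin c (array([ 0.373 , -0.1925]), 0.0224, 0.0687, -9.2, np.int32(914), 169, array([290., 304.]))
tin c (array([0.6563, 0.4995]), 0.023, 0.0629, 133.7, np.int32(191), 49, array([ 66., 152.]))
tin c (array([ 0.3728, -0.1938]), 0.022, 0.0678, -21.9, np.int32(197), 54, array([339., 265.]))
guard strip n 238
0.047 9 [0.088  0.0898 0.0932] [-0.0077 -0.0024  0.0081]
0.053 42 [0.0865 0.0913 0.0933] [-0.0105  0.0017  0.0101]
0.059 8 [0.0876 0.09   0.0918] [-0.0049  0.0069  0.01  ]
0.065 15 [0.0882 0.0897 0.091 ] [-0.0085 -0.001   0.0058]
0.071 18 [0.088  0.0896 0.0911] [-0.0093  0.0001  0.01  ]
0.077 20 [0.0884 0.0894 0.0906] [-0.0091  0.0024  0.0101]
0.083 22 [0.0888 0.0895 0.0902] [-0.0107 -0.0008  0.0096]
0.089 19 [0.089  0.0897 0.0909] [-0.0097 -0.0013  0.0096]
0.095 21 [0.089  0.0898 0.0908] [-0.0095  0.0002  0.0088]
0.101 19 [0.0889 0.0898 0.0905] [-0.0099  0.0008  0.0109]
0.107 25 [0.089  0.0899 0.0929] [-0.0097 -0.0009  0.0103]
0.113 20 [0.0903 0.0921 0.0927] [-0.0094  0.0009  0.0095]
bar region y [-0.01149665 -0.00080137  0.01000708]
top pencil [(array([195., 260.,  11.,  63.]), 0.79)]
top loose_key [(array([239., 254.,   6.,  22.]), 0.61)]
top tape_roll []
scene pencil [(array([276., 298.,  74.,  42.]), 0.8)]
scene loose_key [(array([299., 258.,  28.,  15.]), 0.73)]
scene tape_roll [(array([236., 179.,  28.,  23.]), 0.67)]
```

View pics/v14.png

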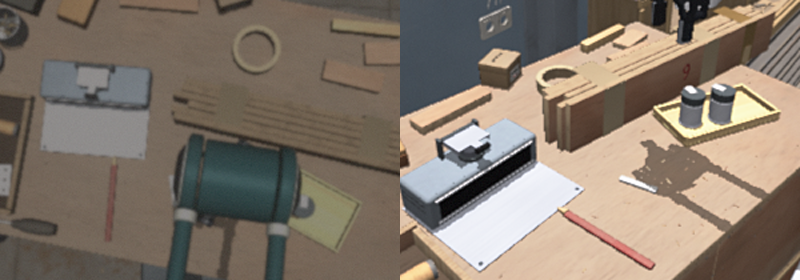

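Both tins stand upright in the tray, with both lids at 0.0685 m. The guard is level and shut, and the pencil, key and tape roll are where they started. Handing in.

```bash
python3 -c "
from workcell import bot
print(bot.finish_job())"
```

```text
the job is handed in; nothing more can be done
None
```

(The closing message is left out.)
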